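# Hang the bar clamp on the clamp rail

### The arm

A 7-joint arm with a two-finger parallel gripper is mounted at the origin on the work surface. World frame = base frame: x ahead of the robot, y to its left, z up, the work surface at z = 0. Lengths are in m, angles in rad, forces in N, time in s.
With the tool pointing down it reaches from about 0.4 to 0.85 m from the base axis. Payload 4.5 kg.
Tool frame: the origin (TCP) lies at the very end of the fingers, on their centre line; the grasp point (between the pads) lies 19 mm behind it; z points along the fingers, y is the line along which they close (so a half turn about z gives the same grasp; the last joint's range is limited). The gripper opens to 88 mm and grips with 3 to 60 N. Pads are 18 mm wide; open, the fingers measure 123 mm over their backs; the gripper's body (75 mm by 187 mm) begins 45 mm behind the grasp point.
Start: joints at [-1.235, 0.689, -0.195, 1.565, 0.157, 0.902, -0.215], TCP at [0.186, 0.597, 0.239] pointing down, gripper open.
Joint ranges: [-3.01, 3.01], [-0.46, 2.08], [-1.47, 1.51], [0.13, 2.56], [-1, 4.14], [0.04, 2.09], [-2.66, 2.66]. Speed limits (rad/s): [2.57, 2.57, 3.14, 3.14, 3.14, 3.14, 3.14].

### API

Orientations are given as a unit quaternion [w, x, y, z].
In Python, from station import * gives the robot as it stands.
- The arm moves only by the tool apply_moves, never from a script. Its argument "targets" is a list that holds one entry, the list of rows, each a list of 7 numbers: the shift along the tool's x, y, z in mm, then the turn, a rotation vector about the tool's x, y, z in degrees, then the gripper's target within -1 to 1 (fully open at 1, half-way at 0, shut at -1). A call has 1 to 8 rows; each row shifts and turns the commanded pose from where the row before left it, along the tool's axes as they then stand; what a row does not reach is not made up. A row lasts 1/8 s, in which the tool goes at most 62.5 mm and 10.7 degrees, less where a joint would pass 70% of its speed; a pose out of reach is approached as far as the arm can. A call with a gripper value outside its range is refused whole. The fingers move at their own pace and stop on an object; "force" is the grip in N (left out, the last holds). Time passes only in rows, so rows that do not move let the fingers close. It gives the time, the measured TCP pose, the force, the opening and the grip force at its end, in the units of the state.
- state(): the state, without advancing time (a new reading comes with each control period).
- capture(name): name is "scene" or "side" or "wrist"; returns a dict with "color" (400x640x3 uint8, red, green, blue), "fx", "fy", "cx", "cy" (pixels), "R" (3x3) and "t" (3): a world point X has camera coordinates R X + t; the wrist camera has in their place "mount" (4x4, takes a point from camera to tool coordinates, whose origin is the TCP and whose axes are the flange's). Camera axes: x right, y down, z forward; pixel columns grow to the right and rows downward; lengths in m; the calibration is good to about 2 mm. The wrist camera is an equidistant fisheye: a pixel r from the principal point sees the ray r / f radians off the axis. A picture is of the moment at which its call begins: read the wrist's pose just before it. There is no depth.
- close_job(): hands the job in; it is judged then, once.
Trained networks look in the newest picture that a camera, given by its name, has taken for a name from the list of things; names that differ only in an ending like _2 or _b are one class to them, and where a whole thing is asked for, a point or a joint stands for the part that bears it (a point fixed in the world has none). Each returns a list of dicts, best first, with "p" (0 to 1); they miss things now and then, are a little off and sometimes report something else, mostly with a low value. They report only what shows in the picture. A call takes as long as a camera call. They do not tell look-alikes from the thing itself.
- search_frame(camera, label): "rect" ([left, top, right, bottom] in pixels, round what is visible of it).
The state is a dict: "t": time; "qpos": joint angles; "qd": joint speeds; "tau": joint torques, N m; "eef_pos": TCP position; "ee_rot": TCP orientation; "ft_force": force on the tool from outside, world axes, zero at the start; "torque": the same for the moment, N m; "finger_gap": finger opening in m; "gripper_force": force on a finger pad.
Only numpy, scipy, OpenCV 4.12 (cv2) and the standard library are available. Lean on these libraries where they do the work, as an engineer would, in place of code of your own. Each camera call takes 0.05 s, during which the arm holds its last target. There are 200 camera calls.

### The job

Lift the bar clamp out of its slotted block and hang it by its fixed top jaw on the middle part of the horizontal rail, jaw pointing away from you, with the turned-down tip of the jaw drawn up against the rail. Feel for the rail gently, and because the clamp hangs off-centre, let it lean into its natural balance while you still hold it before you let go: it must not swing freely. Do not knock the rail or push its stand, and leave the other things on the bench where they are.

Things in the scene. Friction and masses are not known exactly. Their poses are not given: they have to be found in the camera images.
- clamp: F-shaped steel bar clamp, 0.3 to 0.6 kg, standing upright in the block's slot. Origin: middle of the bar's lower end; z up along the bar, x towards the jaw tips, y across the thickness. Bar 16 (x) x 6 (y) x 190 (z) mm. Lower jaw x -12 to 52, z 56 to 72 mm, 14 mm thick, with a boss and wooden screw handle (20 mm across) at x 43 mm, z 4 to 77 mm
- clamp_grip (a point): point inside the clamp's head to grip it by, clamp frame (0, 0, 176) mm. The head is 26 (x) x 14 (y) mm, z 158 to 190 mm; fingers close along the clamp's y
- clamp_tip (a point): lowest point of the fixed top jaw's turned-down tip, clamp frame (53, 0, 156) mm. Jaw: x 10 to 58 mm, 12 mm thick, underside at z 164, top at z 184 mm; the tip (x 48 to 58 mm) hangs 8 mm below the underside, a shallow hook
- clamp_pad (a point): top of the lower jaw's screw pad (16 mm across), clamp frame (43, 0, 89) mm. The rail can enter the clamp's throat only from the +x side, between pad (z 89) and tip (z 156 mm)
- clamp_seat (a point): clamp frame (43, 0, 159) mm: where the rail's centre line lies when the rail touches both the top jaw's underside and the inner side of its turned-down tip
- clamp_com (a point): the clamp's centre of mass, clamp frame (20, 0, 105) mm. Hooked with the tip against the rail, the clamp balances leaning about 0.40 rad about the rail: bar side lower, foot of the bar swung towards +x. Friction at the rail may shift this by some 0.06 rad
- stand: fixed clamp stand: plywood base 100 x 280 x 16 mm, two steel posts 14 mm across, 300 mm high at y -125 and +125 mm, and a round rail 10 mm across along y between them at x 0, on collars 26 mm across. Rail centre 235 to 265 mm above the bench, set anew each time and not measured: feel for it. Over 20 N is too rough. Origin: under the base; x away from the robot's side
- block: fixed wooden block 50 x 90 x 80 mm with a slot 17 (x) x 7 (y) mm, 40 mm deep, open at its top centre, in which the clamp's bar stands, leaning up to 0.04 rad. Origin: centre of its underside
- glue: bystander: white glue bottle, 48 mm across, 120 mm high; origin: centre of its underside
- rotary_tool: bystander: grey and yellow rotary tool with a small brass disc, lying, 180 mm long, 44 mm high; origin: under its middle, x towards the disc
- foam_block: bystander: pink foam offcut 90 x 60 x 45 mm; origin: centre of its underside
Mind the look-alikes: they are no part of the job. There is more than one size of the clamp; the one meant has the size given above.

How it is judged:
On the way, in this order (a step that is already met when the one before it is completed fails the run):
1. the clamp is lifted out of the block (distance between clamp and block above 0.09 m and contact force between clamp and the fingers above 0.5 N), for 0.2 s.
2. the held clamp is seated on the rail, its tip drawn up against it (contact force between clamp and stand above 0.5 N and x of clamp_seat in the frame of stand between -0.006 and 0.006 m and contact force between clamp and the fingers above 0.5 N), for 0.1 s.
At the end, for the whole second after the job is handed in: The clamp hangs still from the rail alone, its seat point within 5 mm of the rail's line and within 70 mm of the rail's middle, at the rail's height, square to the rail within 0.25 rad, leaning less than 0.7 rad (x of clamp_seat in the frame of stand between -0.005 and 0.005 m and y of clamp_seat in the frame of stand between -0.07 and 0.07 m and height (world z) of clamp_seat between 0.228 and 0.272 m and angle between clamp's own z axis and vertical below 0.7 rad and angle between the y axis of clamp and the y axis of stand, either way round below 0.25 rad and contact force between clamp and stand above 1 N and linear speed of clamp below 0.03 m/s and angular speed of clamp below 0.25 rad/s); the robot touches nothing.
It fails at once if the clamp presses or knocks the stand or its rail with more than 25 N (contact force between clamp and stand above 25 N).
It fails at once if the arm or fingers push the stand (contact force between any of the arm, the fingers and stand above 8 N).
It fails at once if the clamp, let go, swings freely (faster than 1.5 rad/s) (contact force between clamp and the fingers below 0.05 N and distance between clamp and block above 0.1 m and angular speed of clamp above 1.5 rad/s).
It fails at once if a bystander is disturbed (moved over 20 mm) (distance of any of glue, rotary_tool, foam_block from where it was at the start of the episode above 0.02 m).
It also fails if it takes over 72 s, if anything falls off the work surface, if the arm or the gripper's body presses on something with over 40 N, if the wrist force passes 120 N, or if a joint passes its speed limit or range.

## Working session

There is one attempt and no reset: what is moved stays moved. The work goes in short steps, Python scripts to look and compute and a tool call to move; the robot and the scene stay as the last step left them, time stands still between calls to the robot, and variables do not carry over. Pictures are saved under pics/ and viewed, at most 10 in all, crops included, and the job is handed in when it is done.

Besides the shell and the picture viewer there is one more tool, called after ">>>" in YAML: its name, and indented under it one key for each argument. apply_moves: Moves the arm, as the interface text tells. Its arguments: {"type":"object","properties":{"targets":{"type":"array"},"force":{"type":"number"}},"required":["targets"]}

```bash
mkdir -p pics
cat > h.py <<'E'
from station import *
import numpy as np, cv2
from scipy.spatial.transform import Rotation as Ro
def snap(c,n):
    d=capture(c); cv2.imwrite(f'pics/{n}.png',cv2.cvtColor(d['color'],cv2.COLOR_RGB2BGR)); return d
def proj(d,X):
    c=np.asarray(X)@np.array(d['R']).T+d['t']; return np.c_[d['fx']*c[:,0]/c[:,2]+d['cx'],d['fy']*c[:,1]/c[:,2]+d['cy']]
def ray(d,u,v):
    R=np.array(d['R']); return -R.T@np.array(d['t']), R.T@np.array([(u-d['cx'])/d['fx'],(v-d['cy'])/d['fy'],1])
def onz(d,u,v,z):
    o,r=ray(d,u,v); return o+r*(z-o[2])/r[2]
def tri(d1,p1,d2,p2):
    o1,r1=ray(d1,*p1);o2,r2=ray(d2,*p2)
    s=np.linalg.lstsq(np.c_[r1,-r2],o2-o1,rcond=None)[0]
    a,b=o1+s[0]*r1,o2+s[1]*r2
    return (a+b)/2,np.linalg.norm(a-b)
E
python3 - <<'E'
from h import *
for c in('scene','side'):
    d=snap(c,c+'0'); print(c,d['fx'],d['cx'],d['cy'],np.round(-np.array(d['R']).T@d['t'],3), np.round(d['R'],3).tolist())
    for l in('clamp','stand','block','glue','rotary_tool','foam_block','clamp_tip','clamp_pad'):
        print(l,[(np.round(x['rect']).tolist(),round(x['p'],2)) for x in search_frame(c,l)][:4])
s=state();print(s)
E
```

```text
scene 421.00752218230633 324.33712906143165 203.7210377222753 [0.948 0.605 0.758] [[-0.85, 0.527, 0.001], [0.344, 0.557, -0.756], [-0.399, -0.643, -0.654]]
clamp [([335.0, 190.0, 381.0, 220.0], 0.84), ([238.0, 159.0, 284.0, 188.0], 0.72), ([270.0, 130.0, 299.0, 196.0], 0.69)]
stand [([304.0, 157.0, 435.0, 353.0], 0.67)]
block [([286.0, 170.0, 317.0, 215.0], 0.84)]
glue [([260.0, 234.0, 285.0, 282.0], 0.92)]
rotary_tool [([282.0, 344.0, 377.0, 373.0], 0.76)]
foam_block [([207.0, 185.0, 248.0, 219.0], 0.69), ([283.0, 175.0, 317.0, 212.0], 0.35)]
clamp_tip [([240.0, 158.0, 283.0, 187.0], 0.68), ([335.0, 188.0, 383.0, 222.0], 0.68), ([272.0, 128.0, 298.0, 198.0], 0.62)]
clamp_pad [([333.0, 191.0, 375.0, 224.0], 0.84), ([272.0, 128.0, 303.0, 197.0], 0.73), ([240.0, 162.0, 281.0, 187.0], 0.7)]
side 402.9032752411029 318.64687795843344 200.8376705193052 [ 0.245 -0.549  0.863] [[0.86, -0.51, 0.013], [-0.379, -0.655, -0.654], [0.342, 0.557, -0.756]]
clamp [([344.0, 221.0, 376.0, 274.0], 0.84), ([253.0, 253.0, 300.0, 305.0], 0.81), ([372.0, 312.0, 420.0, 379.0], 0.63)]
stand [([244.0, 77.0, 33
[... 523 characters left out ...]
-1.23516924,  0.68911944, -0.19459604,  1.56531646,  0.15728343,
        0.90251264, -0.21509015]), 'qd': array([ 1.02931751e-03,  2.72079636e-04, -1.30293696e-05, -1.30710113e-03,
        1.60733926e-03, -1.37531255e-03,  9.70730321e-04]), 'tau': array([-1.15511226e-03, -5.27484691e+01, -1.26715411e+00, -1.53742772e+01,
       -5.19231870e-02, -6.01862721e-04,  1.22598831e-05]), 'eef_pos': array([0.1857678 , 0.59676125, 0.23872606]), 'ee_rot': array([-6.95272887e-06,  1.50331017e-01,  9.88635719e-01,  1.35891213e-05]), 'ft_force': array([-0.03767931,  0.96742709,  0.79439881]), 'torque': array([ 0.03715209,  0.00335188, -0.00209171]), 'gripper_force': 0.0, 'finger_gap': 0.08843824157963673}
```

Run:
```python
import cv2
a=cv2.imread('pics/scene0.png')[110:380,190:450];b=cv2.imread('pics/side0.png')[60:390,230:460]
cv2.imwrite('pics/a.png',cv2.resize(a,None,fx=2.2,fy=2.2,interpolation=2)[:600]);cv2.imwrite('pics/b.png',cv2.resize(b,None,fx=1.8,fy=1.8,interpolation=2)[:600])
```

```text
(no output)
```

View pics/a.png

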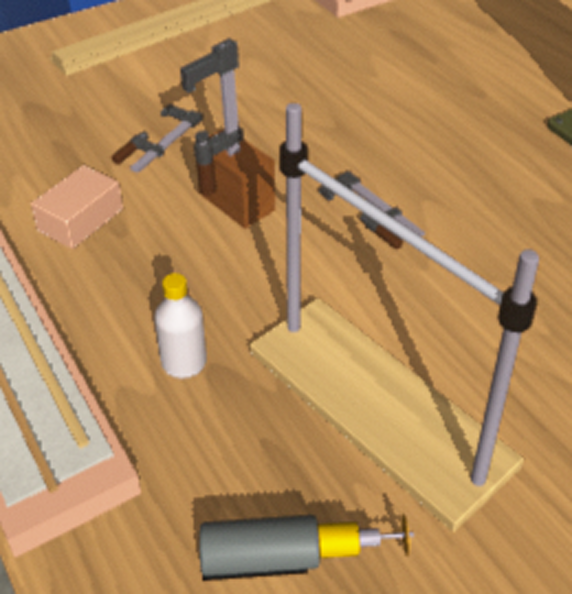

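View pics/b.png

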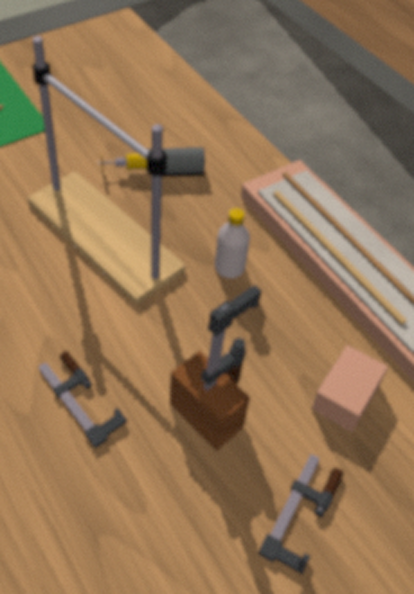

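Run:
```python
from h import *
s=capture('scene');d=capture('side')
f=lambda u,v:(190+u/2.2,110+v/2.2); g=lambda u,v:(230+u/1.8,60+v/1.8)
P=dict(head=((228,48),(217,318)),tip=((186,78),(256,292)),colA=((293,160),(156,162)),colB=((517,310),(41,73)),footA=((293,330),(155,278)),footB=((481,480),(55,190)),topA=((293,106),(157,127)),topB=((528,257),(38,40)))
for k,(a,b) in P.items():
    x,e=tri(s,f(*a),d,g(*b)); print(k,x.round(4),round(e,4))
print(onz(s,*f(293,330),.016),onz(d,*g(155,278),.016),onz(s,*f(481,480),.016),onz(d,*g(55,190),.016))
B=[(273,158),(274,210),(249,225),(205,195),(205,147)]
print('block top corners scene',[onz(s,*f(*p),.08).round(3) for p in((273,158),(245,180))],'side',[onz(d,*g(*p),.08).round(3) for p in((248,398),(208,440),(172,375))])
print(onz(s,*f(184,375),0),onz(d,*g(231,275),0),'foam',onz(s,*f(77,215),0.02),onz(d,*g(352,388),.02))
```

```text
head [ 0.5428 -0.1874  0.2211] 0.0017
tip [ 0.6044 -0.1731  0.2112] 0.0018
colA [0.601  0.0431 0.2417] 0.001
colB [0.5536 0.2883 0.242 ] 0.001
footA [0.6003 0.0411 0.0096] 0.0005
footB [0.5503 0.288  0.0108] 0.0008
topA [0.6004 0.0415 0.2996] 0.0003
topB [0.5544 0.287  0.2967] 0.0004
[0.60354632 0.04585752 0.016     ] [0.5974383 0.0368283 0.016    ] [0.55269374 0.29039729 0.016     ] [0.54870427 0.28258715 0.016     ]
block top corners scene [array([ 0.511, -0.149,  0.08 ]), array([ 0.56 , -0.131,  0.08 ])] side [array([ 0.574, -0.226,  0.08 ]), array([ 0.501, -0.248,  0.08 ]), array([ 0.51 , -0.152,  0.08 ])]
[7.24198739e-01 2.69510592e-02 1.11022302e-16] [ 0.70812961 -0.00550524  0.        ] foam [ 0.73044062 -0.2439673   0.02      ] [ 0.72722288 -0.25908831  0.02      ]
```

>>> apply_moves:
  targets:
    - [[-36,-40,-8,0,0,0,1],[-36,-40,-8,0,0,0,1],[-36,-40,-8,0,0,0,1],[-36,-40,-8,0,0,0,1],[-36,-40,-8,0,0,0,1],[-36,-40,-8,0,0,0,1],[-36,-40,-8,0,0,0,1],[-36,-40,-8,0,0,0,1]]

```text
t: 2.0
eef_pos: [0.3664, 0.2041, 0.3032]
ee_rot: [0.0, 0.15, 0.989, 0.0]
ft_force: [0.5, -0.6, 0.7]
finger_gap: 0.0882
gripper_force: 0.0
```

>>> apply_moves:
  targets:
    - [[-36,-40,-2,0,0,-5,1],[-36,-40,-2,0,0,-5,1],[-36,-40,-2,0,0,-5,1],[-36,-40,-2,0,0,-5,1],[-36,-40,-2,0,0,-5,1],[-36,-40,-2,0,0,-5,1],[0,0,0,0,0,0,1]]

```text
t: 2.88
eef_pos: [0.561, -0.0528, 0.3142]
ee_rot: [0.001, -0.107, 0.994, -0.001]
ft_force: [-0.4, 0.4, -0.3]
finger_gap: 0.0882
gripper_force: 0.0
```

Run:
```python
from h import *
s=state();d=snap('wrist','w1');print(d['fx'],d['cx'],d['cy'],np.round(d['mount'],4).tolist())
for l in('clamp','block','stand'):print(l,[(np.round(x['rect']).tolist(),round(x['p'],2)) for x in search_frame('wrist',l)][:4])
```

```text
309.70691628693146 318.529443017768 195.72208320718892 [[-0.0007, -0.9563, -0.2924, 0.076], [1.0, -0.0006, -0.0006, 0.0003], [0.0004, -0.2924, 0.9563, -0.1463], [0.0, 0.0, 0.0, 1.0]]
clamp [([115.0, 83.0, 160.0, 176.0], 0.97), ([156.0, 128.0, 236.0, 222.0], 0.87), ([273.0, 32.0, 373.0, 77.0], 0.69), ([325.0, 239.0, 356.0, 296.0], 0.33)]
block [([183.0, 106.0, 270.0, 153.0], 0.92)]
stand [([362.0, 163.0, 640.0, 319.0], 0.66)]
```

View pics/w1.png

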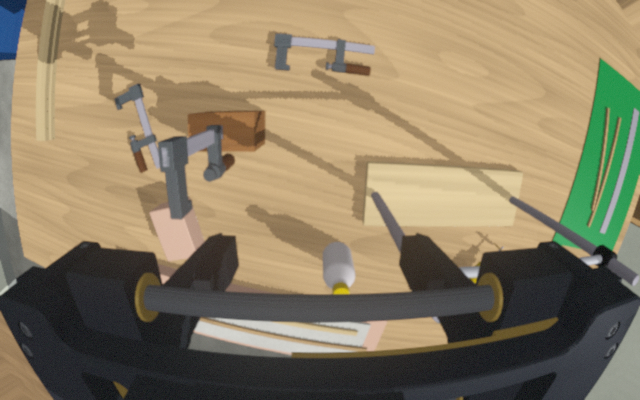

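```bash
cat >> h.py <<'E'
def wpt(d,s,u,v,z):
    M=np.array(d['mount']);p=np.array([u-d['cx'],v-d['cy']]);r=np.linalg.norm(p);t=r/d['fx']
    c=np.r_[p/r*np.sin(t),np.cos(t)]
    w,x,y,q=s['ee_rot'];R=Ro.from_quat([x,y,q,w])
    o=s['eef_pos']+R.apply(M[:3,3]);k=R.apply(M[:3,:3]@c)
    return o+k*(z-o[2])/k[2]
def delta(s,pos):
    w,x,y,q=s['ee_rot'];R=Ro.from_quat([x,y,q,w]);return (1000*R.inv().apply(np.array(pos)-s['eef_pos'])).round(1)
E
python3 - <<'E'
from h import *
s=state();d=capture('wrist')
for p in((161,143),(187,140)):print(wpt(d,s,*p,.23).round(4))
for p in((171,216),(190,213)):print(wpt(d,s,*p,.224).round(4))
print('foot',wpt(d,s,376,195,.016))
print(delta(s,[.543,-.187,.30]))
E
```

```text
[ 0.5369 -0.1838  0.23  ]
[ 0.5304 -0.1603  0.23  ]
[ 0.6014 -0.1714  0.224 ]
[ 0.594 -0.153  0.224]
foot [0.59567207 0.0511152  0.016     ]
[  45.4 -132.9   14.6]
```

>>> apply_moves:
  targets:
    - [[15,-43,0,0,0,0,1],[15,-43,0,0,0,0,1],[15,-43,5,0,0,0,1],[0,0,0,0,0,0,1],[0,0,0,0,0,0,1]]

```text
t: 3.75
eef_pos: [0.5432, -0.1827, 0.31]
ee_rot: [0.0, -0.112, 0.994, 0.001]
ft_force: [0.9, 1.2, -0.2]
finger_gap: 0.088
gripper_force: 0.0
```

```bash
python3 - <<'E'
from h import *
s=state();d=snap('wrist','w2');print(s['eef_pos'],s['ee_rot'])
print([(np.round(x['rect']).tolist(),round(x['p'],2)) for x in search_frame('wrist','clamp')][:4])
E
python3 -c "
import cv2;a=cv2.imread('pics/w2.png')[60:360,140:500];cv2.imwrite('pics/w2c.png',cv2.resize(a,None,fx=2,fy=2,interpolation=2))"
```

```text
[ 0.54316271 -0.18272431  0.30997502] [ 2.22003257e-04 -1.11589281e-01  9.93754255e-01  5.14385051e-04]
[([305.0, 162.0, 326.0, 273.0], 0.94), ([357.0, 66.0, 452.0, 111.0], 0.76), ([175.0, 102.0, 233.0, 201.0], 0.69)]
```

View pics/w2c.png

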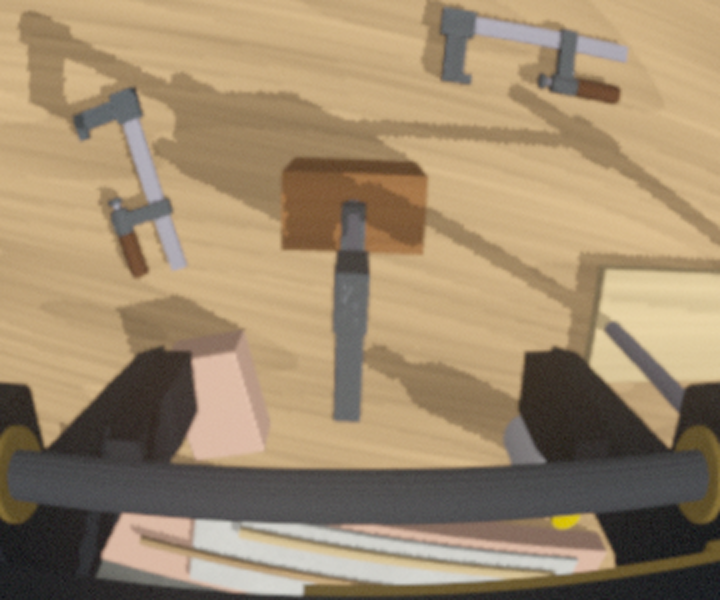

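Run:
```python
from h import *
s=state();d=capture('wrist')
f=lambda u,v:(140+u/2,60+v/2)
a=wpt(d,s,*f(352,272),.23);b=wpt(d,s,*f(347,419),.224);h1=wpt(d,s,*f(335,273),.23);h2=wpt(d,s,*f(369,273),.23);h3=wpt(d,s,*f(351,325),.23)
print(a,b,np.linalg.norm(h1-h2),'len',np.linalg.norm((b-a)[:2]),'yaw',np.arctan2(*(b-a)[1::-1]),h3)
foot=wpt(d,s,*f(353,203),.12);print('bar at lower jaw?',foot)
bl=[wpt(d,s,*f(*p),.08) for p in((282,248),(424,253),(427,178),(283,174))];print(np.round(bl,4).tolist(),np.mean(bl,0))
u=(b-a)/np.linalg.norm((b-a)[:2]); g=a+u*.013; print('grip',g,delta(s,[g[0],g[1],.197]))
```

```text
[ 0.53751762 -0.18521458  0.23      ] [ 0.60462937 -0.17235803  0.224     ] 0.01300432923358048 len 0.06833211660483175 yaw 0.18927598032991505 [ 0.55889023 -0.18079573  0.23      ]
bar at lower jaw? [ 0.53175683 -0.18678191  0.12      ]
[[0.5771, -0.2227, 0.08], [0.5604, -0.1345, 0.08], [0.5136, -0.1445, 0.08], [0.5308, -0.2313, 0.08]] [ 0.54549009 -0.18326496  0.08      ]
grip [ 0.55028545 -0.18276865  0.22885852] [ -6.4  -2.2 113. ]
```

>>> apply_moves:
  targets:
    - [[-3,-1,35,0,0,1,1],[-3,-1,35,0,0,1,1],[0,0,25,0,0,0,1],[0,0,18,0,0,0,1],[0,0,0,0,0,0,-1],[0,0,0,0,0,0,-1],[0,0,0,0,0,0,-1],[0,0,0,0,0,0,-1]]
  force: 45

```text
t: 4.9
eef_pos: [0.5498, -0.1852, 0.1974]
ee_rot: [0.001, -0.093, 0.996, -0.0]
ft_force: [0.6, -0.3, -1.0]
finger_gap: 0.0504
gripper_force: 0.0
```

>>> apply_moves:
  targets:
    - [[0,0,0,0,0,0,-1],[0,0,0,0,0,0,-1],[0,0,0,0,0,0,-1],[0,0,0,0,0,0,-1]]

```text
t: 5.4
eef_pos: [0.5494, -0.185, 0.1966]
ee_rot: [-0.0, -0.093, 0.996, 0.0]
ft_force: [0.6, 0.8, 1.7]
finger_gap: 0.0138
gripper_force: 45.0
```

>>> apply_moves:
  targets:
    - [[0,0,-8,0,0,0,-1],[0,0,-15,0,0,0,-1],[0,0,-20,0,0,0,-1],[0,0,-25,0,0,0,-1],[0,0,-30,0,0,0,-1],[0,0,-30,0,0,0,-1],[0,0,-22,0,0,0,-1],[0,0,0,0,0,0,-1]]

```text
t: 6.4
eef_pos: [0.5498, -0.1854, 0.3487]
ee_rot: [0.001, -0.093, 0.996, -0.001]
ft_force: [0.8, -0.6, -5.8]
finger_gap: 0.014
gripper_force: 45.0
```

>>> apply_moves:
  targets:
    - [[0,0,0,0,0,0,-1],[0,0,0,0,0,0,-1]]

```text
t: 6.65
eef_pos: [0.5485, -0.185, 0.3454]
ee_rot: [-0.001, -0.093, 0.996, 0.0]
ft_force: [0.5, -0.0, -6.6]
finger_gap: 0.0135
gripper_force: 45.0
```

Run:
```python
from h import *
s=state();print(s['eef_pos'],s['ft_force'],s['torque'])
a=snap('scene','s2');b=snap('side','d2')
for c in('scene','side'):
    for l in('clamp','clamp_tip'):print(c,[(np.round(x['rect']).tolist(),round(x['p'],2)) for x in search_frame(c,l)][:4])
# predicted grip frame
R=Ro.from_euler('z',0.187).as_matrix();o=np.r_[s['eef_pos']]-[0,0,.157]
pts=o+np.array([[0,0,0],[53,0,156],[43,0,89],[58,0,184],[43,0,4]])/1000@R.T
print(proj(a,pts).round(),proj(b,pts).round())
I=[]
for n,d in(('s2',a),('d2',b)):
    im=cv2.imread(f'pics/{n}.png')
    u=proj(d,pts).mean(0).astype(int);I.append(cv2.resize(im[max(0,u[1]-65):u[1]+75,u[0]-65:u[0]+65],(390,420),interpolation=2));print(u)
cv2.imwrite('pics/c2.png',np.hstack(I))
```

```text
[ 0.54849279 -0.18503314  0.34538013] [ 0.4715419  -0.01469665 -6.55451132] [ 0.03117216  0.08213295 -0.03874338]
scene [([264.0, 70.0, 300.0, 147.0], 0.96), ([336.0, 189.0, 381.0, 223.0], 0.84), ([241.0, 161.0, 281.0, 186.0], 0.6)]
scene [([242.0, 159.0, 284.0, 188.0], 0.89), ([334.0, 186.0, 384.0, 223.0], 0.68), ([267.0, 68.0, 297.0, 150.0], 0.56)]
side [([373.0, 314.0, 419.0, 378.0], 0.74), ([347.0, 177.0, 383.0, 249.0], 0.59), ([255.0, 258.0, 301.0, 310.0], 0.59)]
side [([348.0, 178.0, 375.0, 249.0], 0.75), ([253.0, 253.0, 302.0, 308.0], 0.69), ([373.0, 314.0, 422.0, 379.0], 0.6)]
[[293. 144.]
 [271.  92.]
 [277. 118.]
 [268.  81.]
 [279. 150.]] [[351. 244.]
 [379. 178.]
 [371. 205.]
 [383. 166.]
 [366. 232.]]
[277 117]
[370 205]
```

View pics/c2.png

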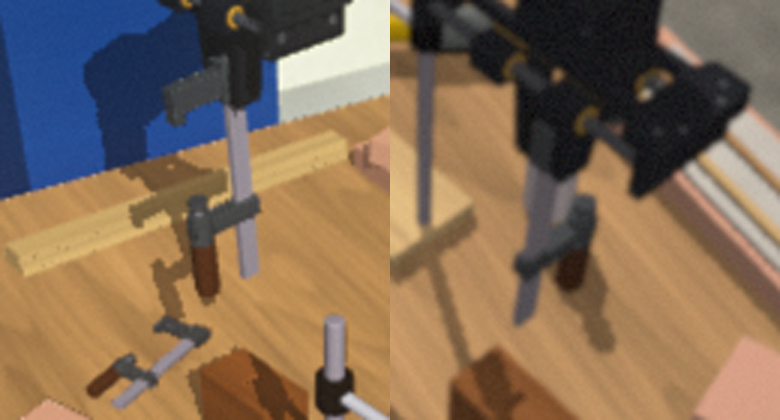

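>>> apply_moves:
  targets:
    - [[4,20,0,0,0,0,-1],[5,40,0,0,0,0,-1],[5,50,0,0,0,0,-1],[6,54,0,0,0,0,-1],[6,54,0,0,0,0,-1],[5,50,0,0,0,0,-1],[5,40,15,0,0,0,-1],[0,22,20,0,0,0,-1]]

```text
t: 7.95
eef_pos: [0.4522, 0.1354, 0.3122]
ee_rot: [0.001, -0.095, 0.995, 0.001]
ft_force: [0.7, -0.4, -5.5]
finger_gap: 0.0137
gripper_force: 45.0
```

>>> apply_moves:
  targets:
    - [[0,8,20,0,0,0,-1],[0,0,13,0,0,0,-1],[0,0,0,0,0,0,-1],[0,0,0,0,0,0,-1]]

```text
t: 8.45
eef_pos: [0.452, 0.1398, 0.2793]
ee_rot: [0.001, -0.093, 0.996, 0.0]
ft_force: [0.5, 1.1, -6.0]
finger_gap: 0.0135
gripper_force: 45.0
```

```bash
cat >> h.py <<'E'
def sp(p,c=(.5772,.165),y=.188):
    d=np.asarray(p)[:2]-c;return np.round([d[0]*np.cos(y)+d[1]*np.sin(y),-d[0]*np.sin(y)+d[1]*np.cos(y),p[2]],4)
E
python3 - <<'E'
from h import *
s=state();print(s['eef_pos'],sp(s['eef_pos']),s['ft_force'],s['torque'])
I=[]
R=Ro.from_euler('z',0.187).as_matrix();o=np.r_[s['eef_pos']]-[0,0,.157]
pts=o+np.array([[0,0,0],[53,0,156],[43,0,89],[58,0,184],[43,0,4]])/1000@R.T
ey=np.array([-.187,.982,0]);C=np.array([.5772,.165,.242]);rp=[C-.06*ey,C,C+.06*ey]
for n,c in(('s3','scene'),('d3','side')):
    d=snap(c,n);print(proj(d,pts).round().tolist(),proj(d,rp).round(1).tolist())
    im=cv2.imread(f'pics/{n}.png');u=proj(d,[C])[0].astype(int);print(u)
    I.append(cv2.resize(im[max(0,u[1]-70):u[1]+70,u[0]-65:u[0]+65],(390,420),interpolation=2))
cv2.imwrite('pics/c3.png',np.hstack(I))
E
```

```text
[0.45199582 0.13980291 0.27930835] [-0.1277 -0.0014  0.2793] [ 0.49606944  1.05594493 -6.01403362] [ 0.01603526  0.12860512 -0.03332462]
[[405.0, 227.0], [398.0, 180.0], [397.0, 205.0], [398.0, 169.0], [393.0, 236.0]] [[346.4, 197.8], [369.6, 213.4], [394.9, 230.4]]
[369 213]
[[246.0, 183.0], [257.0, 125.0], [256.0, 149.0], [257.0, 114.0], [260.0, 174.0]] [[298.8, 136.1], [283.1, 123.9], [268.2, 112.4]]
[283 123]
```

View pics/c3.png

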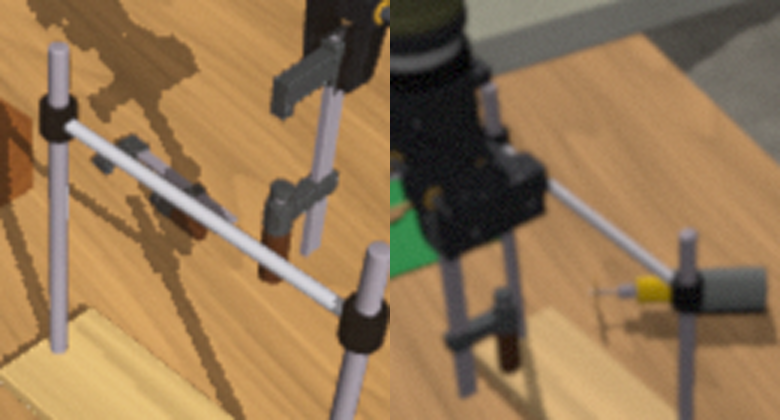

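>>> apply_moves:
  targets:
    - [[-10,0,0,0,0,0,-1],[-18,0,0,0,0,0,-1],[-18,0,0,0,0,0,-1],[-18,0,0,0,0,0,-1],[-14,0,0,0,0,0,-1],[-10,0,0,0,0,0,-1],[-4,0,0,0,0,0,-1],[0,0,0,0,0,0,-1]]

```text
t: 9.55
eef_pos: [0.5416, 0.1573, 0.2786]
ee_rot: [-0.0, -0.093, 0.996, 0.0]
ft_force: [-0.7, -0.0, -5.5]
finger_gap: 0.0134
gripper_force: 45.0
```

>>> apply_moves:
  targets:
    - [[0,0,8,0,0,0,-1],[0,0,8,0,0,0,-1],[0,0,6,0,0,0,-1],[0,0,4,0,0,0,-1],[0,0,2,0,0,0,-1],[0,0,0,0,0,0,-1]]

```text
t: 10.3
eef_pos: [0.5417, 0.1574, 0.2506]
ee_rot: [-0.0, -0.093, 0.996, 0.0]
ft_force: [0.5, 0.1, -5.9]
finger_gap: 0.0132
gripper_force: 45.0
```

Run:
```python
from h import *
s=state();print(s['eef_pos'],sp(s['eef_pos']),s['ft_force'],s['torque'])
I=[]
for n,c in(('s4','scene'),('d4','side')):
    d=snap(c,n);C=np.array([.5772,.165,.242])
    im=cv2.imread(f'pics/{n}.png');u=proj(d,[C])[0].astype(int)
    I.append(cv2.resize(im[max(0,u[1]-50):u[1]+50,u[0]-50:u[0]+50],(400,400),interpolation=2))
cv2.imwrite('pics/c4.png',np.hstack(I))
```

```text
[0.54166361 0.15738701 0.25064276] [-0.0363 -0.0008  0.2506] [ 0.54920511  0.05598653 -5.93004435] [0.02016991 0.10918085 0.01117904]
```

View pics/c4.png

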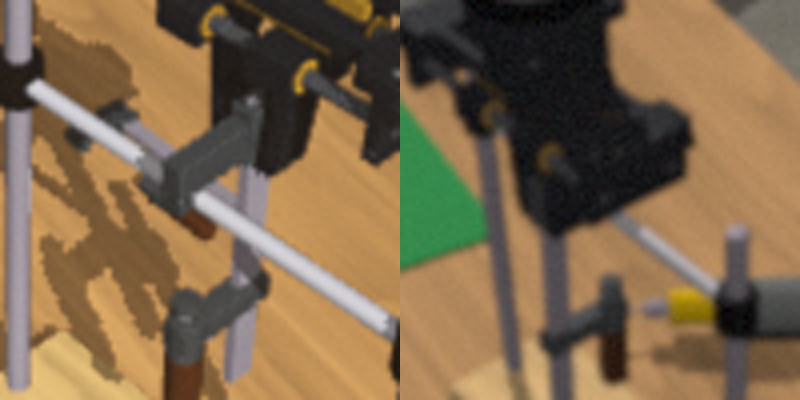

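>>> apply_moves:
  targets:
    - [[0,0,1,0,0,0,-1],[0,0,1,0,0,0,-1],[0,0,1,0,0,0,-1],[0,0,1,0,0,0,-1],[0,0,1,0,0,0,-1]]

```text
t: 11.02
eef_pos: [0.5417, 0.1574, 0.2456]
ee_rot: [-0.0, -0.093, 0.996, 0.0]
ft_force: [0.3, -0.4, -4.9]
finger_gap: 0.0137
gripper_force: 45.0
```

>>> apply_moves:
  targets:
    - [[0,0,0.5,0,0,0,-1],[0,0,0.5,0,0,0,-1],[0,0,0.5,0,0,0,-1]]

```text
t: 11.4
eef_pos: [0.5417, 0.1574, 0.2442]
ee_rot: [0.0, -0.093, 0.996, 0.0]
ft_force: [-0.1, 0.1, -5.5]
finger_gap: 0.0138
gripper_force: 45.0
```

>>> apply_moves:
  targets:
    - [[0,0,0.5,0,0,0,-1],[0,0,0.5,0,0,0,-1]]

```text
t: 11.65
eef_pos: [0.5417, 0.1574, 0.2432]
ee_rot: [0.0, -0.093, 0.996, 0.0]
ft_force: [0.1, -0.6, -6.4]
finger_gap: 0.014
gripper_force: 45.0
```

>>> apply_moves:
  targets:
    - [[0,0,0.5,0,0,0,-1],[0,0,0.5,0,0,0,-1]]

```text
t: 11.9
eef_pos: [0.5417, 0.1574, 0.2422]
ee_rot: [0.0, -0.093, 0.996, 0.0]
ft_force: [-1.7, -1.1, -3.2]
finger_gap: 0.0136
gripper_force: 45.0
```

>>> apply_moves:
  targets:
    - [[0,0,0.5,0,0,0,-1],[0,0,0.5,0,0,0,-1]]

```text
t: 12.15
eef_pos: [0.5417, 0.1574, 0.2418]
ee_rot: [0.0, -0.093, 0.996, 0.0]
ft_force: [-3.0, -1.4, 1.9]
finger_gap: 0.0134
gripper_force: 45.0
```

>>> apply_moves:
  targets:
    - [[0,0,0.5,0,0,0,-1]]

```text
t: 12.28
eef_pos: [0.5417, 0.1574, 0.2415]
ee_rot: [0.0, -0.093, 0.996, 0.0]
ft_force: [-4.7, -2.2, 5.4]
finger_gap: 0.0138
gripper_force: 45.0
```

>>> apply_moves:
  targets:
    - [[0,0,-0.8,0,0,0,-1],[0,0,0,0,0,0,-1]]

```text
t: 12.52
eef_pos: [0.5417, 0.1574, 0.2417]
ee_rot: [0.0, -0.093, 0.996, 0.0]
ft_force: [-2.5, -0.6, 2.5]
finger_gap: 0.0135
gripper_force: 45.0
```

>>> apply_moves:
  targets:
    - [[1,0,0,0,0,0,-1],[1,0,0,0,0,0,-1],[1,0,0,0,0,0,-1]]

```text
t: 12.9
eef_pos: [0.5403, 0.1573, 0.2418]
ee_rot: [0.002, -0.093, 0.996, 0.001]
ft_force: [4.0, 0.3, -0.1]
finger_gap: 0.0132
gripper_force: 45.0
```

>>> apply_moves:
  targets:
    - [[1,0,0,0,0,0,-1],[0.5,0,0,0,0,0,-1]]

```text
t: 13.15
eef_pos: [0.538, 0.1569, 0.2419]
ee_rot: [0.001, -0.093, 0.996, 0.0]
ft_force: [4.3, 0.2, 0.9]
finger_gap: 0.0135
gripper_force: 45.0
```

>>> apply_moves:
  targets:
    - [[0.5,0,-0.4,0,0,0,-1],[0.5,0,0,0,0,0,-1]]

```text
t: 13.4
eef_pos: [0.5363, 0.1565, 0.2419]
ee_rot: [0.0, -0.093, 0.996, 0.0]
ft_force: [3.8, 1.7, -0.4]
finger_gap: 0.0136
gripper_force: 45.0
```

>>> apply_moves:
  targets:
    - [[0.5,0,0,0,0,0,-1],[0.5,0,0,0,0,0,-1]]

```text
t: 13.65
eef_pos: [0.5357, 0.1564, 0.242]
ee_rot: [0.001, -0.093, 0.996, 0.0]
ft_force: [5.2, 1.1, -0.9]
finger_gap: 0.0136
gripper_force: 45.0
```

>>> apply_moves:
  targets:
    - [[0.5,0,0,0,0,0,-1],[0.5,0,0,0,0,0,-1]]

```text
t: 13.9
eef_pos: [0.5356, 0.1564, 0.2421]
ee_rot: [0.001, -0.093, 0.996, 0.0]
ft_force: [7.8, 2.0, -2.2]
finger_gap: 0.0133
gripper_force: 45.0
```

>>> apply_moves:
  targets:
    - [[-0.4,0,0,0,0,0,-1],[-0.1,0,1.5,0,-2,0,-1],[-0.1,0,1.5,0,-2,0,-1]]

```text
t: 14.28
eef_pos: [0.5358, 0.1564, 0.239]
ee_rot: [0.036, -0.093, 0.995, 0.004]
ft_force: [5.8, 0.6, -1.9]
finger_gap: 0.0134
gripper_force: 45.0
```

>>> apply_moves:
  targets:
    - [[-0.1,0,1.5,0,-2,0,-1],[-0.1,0,1.5,0,-2,0,-1]]

```text
t: 14.52
eef_pos: [0.5363, 0.1565, 0.2361]
ee_rot: [0.071, -0.093, 0.993, 0.007]
ft_force: [5.7, 0.7, -2.7]
finger_gap: 0.0134
gripper_force: 45.0
```

Run:
```python
from h import *
s=state();print(s['eef_pos'],sp(s['eef_pos']),s['ee_rot'],s['ft_force'],s['torque'])
w,x,y,z=s['ee_rot'];R=Ro.from_quat([x,y,z,w]);p=s['eef_pos']+R.apply([-.043,0,-.002]);print('seat',sp(p),R.as_matrix().round(3).tolist())
```

```text
[0.53625463 0.15648915 0.23612787] [-0.0418 -0.0007  0.2361] [ 0.07084091 -0.0930083   0.9931176   0.00696129] [ 5.72096381  0.74878684 -2.68230435] [ 0.19192582 -1.1543415  -0.02170938]
seat [ 0.0005 -0.0008  0.2442] [[-0.973, -0.186, 0.139], [-0.184, 0.983, 0.027], [-0.142, 0.001, -0.99]]
```

>>> apply_moves:
  targets:
    - [[-0.1,0,1.5,0,-2,0,-1],[-0.1,0,1.5,0,-2,0,-1],[-0.1,0,1.5,0,-2,0,-1]]

```text
t: 14.9
eef_pos: [0.5372, 0.1567, 0.2318]
ee_rot: [0.123, -0.092, 0.988, 0.012]
ft_force: [6.9, 0.6, -1.5]
finger_gap: 0.0137
gripper_force: 45.0
```

>>> apply_moves:
  targets:
    - [[-0.1,0,1.5,0,-2,0,-1],[-0.1,0,1.5,0,-2,0,-1],[-0.1,0,1.5,0,-2,0,-1]]

```text
t: 15.28
eef_pos: [0.5386, 0.1569, 0.2276]
ee_rot: [0.174, -0.092, 0.98, 0.017]
ft_force: [6.8, 0.3, -2.0]
finger_gap: 0.0134
gripper_force: 45.0
```

>>> apply_moves:
  targets:
    - [[-0.1,0,1.5,0,-2,0,-1],[-0.1,0,1.5,0,-2,0,-1],[0,0,0,0,0,0,-1]]

```text
t: 15.65
eef_pos: [0.5396, 0.1569, 0.2255]
ee_rot: [0.205, -0.091, 0.974, 0.018]
ft_force: [7.1, 0.4, -5.5]
finger_gap: 0.0135
gripper_force: 45.0
```

Run:
```python
from h import *
s=state();print(s['eef_pos'],sp(s['eef_pos']),s['ft_force'],s['torque'])
w,x,y,z=s['ee_rot'];R=Ro.from_quat([x,y,z,w]);p=s['eef_pos']+R.apply([-.043,0,-.002]);print('seat',sp(p),R.as_matrix().round(3).tolist())
I=[]
for n,c in(('s5','scene'),('d5','side')):
    d=snap(c,n);C=np.array([.5772,.165,.22])
    im=cv2.imread(f'pics/{n}.png');u=proj(d,[C])[0].astype(int)
    I.append(cv2.resize(im[max(0,u[1]-50):u[1]+50,u[0]-50:u[0]+50],(400,400),interpolation=2))
cv2.imwrite('pics/c5.png',np.hstack(I))
```

```text
[0.53962646 0.15685394 0.22550572] [-0.0384 -0.001   0.2255] [ 7.12984522  0.41161742 -5.53093352] [ 0.06036907 -0.20838071 -0.04522422]
seat [ 1.000e-04 -1.000e-03  2.447e-01] [[-0.899, -0.186, 0.396], [-0.171, 0.983, 0.072], [-0.403, -0.002, -0.915]]
```

View pics/c5.png

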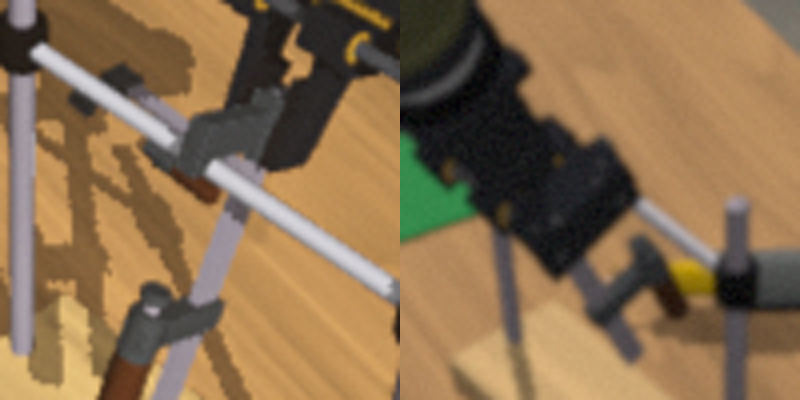

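>>> apply_moves:
  targets:
    - [[-0.3,0,0.7,0,0,0,-1],[0,0,0,0,0,0,-1]]

```text
t: 16.0
eef_pos: [0.5398, 0.1568, 0.2251]
ee_rot: [0.205, -0.091, 0.974, 0.019]
ft_force: [2.1, 0.3, -1.5]
finger_gap: 0.0139
gripper_force: 45.0
```

>>> apply_moves:
  targets:
    - [[-0.3,0,0.5,0,0,0,-1],[0,0,0,0,0,0,-1]]

```text
t: 16.25
eef_pos: [0.5399, 0.1569, 0.2249]
ee_rot: [0.205, -0.091, 0.974, 0.019]
ft_force: [-1.8, -0.2, 0.3]
finger_gap: 0.0132
gripper_force: 45.0
```

Run:
```python
from h import *
s=state();print(s['eef_pos'],sp(s['eef_pos']),s['ft_force'],s['torque'])
```

```text
[0.53991553 0.15688513 0.22486353] [-0.0381 -0.001   0.2249] [-1.75209824 -0.18758609  0.34663151] [-0.04783128  0.63203268 -0.04687448]
```

>>> apply_moves:
  targets:
    - [[0.3,0,0,0,0,0,-1],[0,0,0,0,0,0,-1]]
  force: 15

```text
t: 16.5
eef_pos: [0.54, 0.1569, 0.2248]
ee_rot: [0.205, -0.091, 0.974, 0.019]
ft_force: [-2.2, 0.1, 0.6]
finger_gap: 0.0137
gripper_force: 15.0
```

>>> apply_moves:
  targets:
    - [[0,0,0,0,0,0,-1],[0,0,0,0,0,0,-1],[0,0,0,0,0,0,-1],[0,0,0,0,0,0,-1]]
  force: 3

```text
t: 17.0
eef_pos: [0.5401, 0.157, 0.2247]
ee_rot: [0.205, -0.091, 0.974, 0.019]
ft_force: [-4.8, -0.7, -1.0]
finger_gap: 0.0138
gripper_force: 3.0
```

Run:
```python
from h import *
s=state();print(s['eef_pos'],sp(s['eef_pos']),s['ft_force'],s['torque'],s['finger_gap'],s['gripper_force'])
```

```text
[0.54007754 0.15698773 0.22474471] [-0.038  -0.0009  0.2247] [-4.75355284 -0.72270116 -1.02363793] [-0.27667024  1.32070295 -0.07384777] 0.013769322164426317 2.9999797763230163
```

>>> apply_moves:
  targets:
    - [[0.6,0,0,0,0,0,-1],[0,0,0,0,0,0,-1],[0,0,0,0,0,0,-1]]

```text
t: 17.38
eef_pos: [0.54, 0.1571, 0.2248]
ee_rot: [0.206, -0.091, 0.974, 0.019]
ft_force: [-3.3, -1.1, -1.3]
finger_gap: 0.0139
gripper_force: 3.0
```

>>> apply_moves:
  targets:
    - [[0.5,0,0,0,0,0,-1],[0,0,0,0,0,0,-1],[0,0,0,0,0,0,-1]]

```text
t: 17.75
eef_pos: [0.54, 0.1571, 0.2248]
ee_rot: [0.206, -0.091, 0.974, 0.019]
ft_force: [-2.2, -1.5, -1.6]
finger_gap: 0.0138
gripper_force: 3.0
```

Run:
```python
from h import *
s=state();print(s['eef_pos'],sp(s['eef_pos']),s['ft_force'],s['torque'],s['finger_gap'],s['gripper_force'])
w,x,y,z=s['ee_rot'];R=Ro.from_quat([x,y,z,w]);print(sp(s['eef_pos']+R.apply([-.043,0,-.002])),R.as_euler('xyz'))
```

```text
[0.5399915  0.15709769 0.22483992] [-0.038  -0.0008  0.2248] [-2.19850868 -1.50722222 -1.59939949] [-0.29184094  0.87737863 -0.12905805] 0.013785283597408608 3.002105996129103
[ 0.0005 -0.0009  0.2441] [-3.14136351  0.41663787 -2.95497966]
```

>>> apply_moves:
  targets:
    - [[0.6,0,0,0,0,0,-1],[0,0,0,0,0,0,-1]]

```text
t: 18.0
eef_pos: [0.54, 0.1572, 0.2249]
ee_rot: [0.206, -0.091, 0.974, 0.019]
ft_force: [-0.7, -1.5, -1.4]
finger_gap: 0.014
gripper_force: 3.0
```

>>> apply_moves:
  targets:
    - [[0.4,0,0,0,0,0,-1],[0,0,0,0,0,0,-1]]

```text
t: 18.25
eef_pos: [0.5398, 0.1573, 0.2249]
ee_rot: [0.207, -0.091, 0.974, 0.019]
ft_force: [2.0, -1.1, 0.1]
finger_gap: 0.0141
gripper_force: 3.0
```

>>> apply_moves:
  targets:
    - [[0,0,0,0,0,0,-0.64],[0,0,0,0,0,0,-0.64],[0,0,0,0,0,0,-0.64],[0,0,0,0,0,0,-0.64]]

```text
t: 18.75
eef_pos: [0.5388, 0.1572, 0.2243]
ee_rot: [0.206, -0.091, 0.974, 0.019]
ft_force: [0.2, -0.0, -0.7]
finger_gap: 0.0162
gripper_force: 0.0
```

Run:
```python
from h import *
s=state();print(s['eef_pos'],sp(s['eef_pos']),s['ft_force'],s['torque'],s['finger_gap'],s['gripper_force'])
I=[]
for n,c in(('s6','scene'),('d6','side')):
    d=snap(c,n);C=np.array([.5772,.165,.22])
    im=cv2.imread(f'pics/{n}.png');u=proj(d,[C])[0].astype(int)
    I.append(cv2.resize(im[max(0,u[1]-50):u[1]+50,u[0]-50:u[0]+50],(400,400),interpolation=2))
cv2.imwrite('pics/c6.png',np.hstack(I))
```

```text
[0.53878083 0.15715638 0.22432394] [-0.0392 -0.0005  0.2243] [ 0.19598055 -0.01313943 -0.74505721] [0.00224798 0.39938058 0.02611148] 0.016200894874512956 0.0
```

View pics/c6.png

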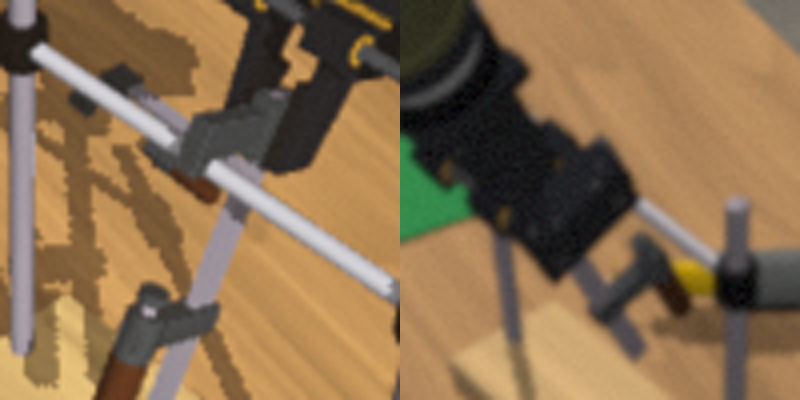

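>>> apply_moves:
  targets:
    - [[0,0,0,0,0,0,-0.3],[0,0,0,0,0,0,-0.2],[0,0,0,0,0,0,-0.2],[0,0,-4,0,0,0,-0.2],[0,0,-10,0,0,0,-0.2],[0,0,-20,0,0,0,-0.2],[0,0,-30,0,0,0,-0.2],[0,0,-30,0,0,0,-0.2]]

```text
t: 19.85
eef_pos: [0.5008, 0.1497, 0.3113]
ee_rot: [0.206, -0.091, 0.974, 0.019]
ft_force: [0.7, 0.1, -0.5]
finger_gap: 0.0347
gripper_force: 0.0
```

>>> apply_moves:
  targets:
    - [[0,0,-30,0,0,0,-0.2],[0,0,0,0,0,0,-0.2],[0,0,0,0,0,0,-0.2],[0,0,0,0,0,0,-0.2],[0,0,0,0,0,0,-0.2],[0,0,0,0,0,0,-0.2],[0,0,0,0,0,0,-0.2],[0,0,0,0,0,0,-0.2]]

```text
t: 20.85
eef_pos: [0.4896, 0.1478, 0.3377]
ee_rot: [0.206, -0.091, 0.974, 0.019]
ft_force: [-0.4, -0.6, 0.2]
finger_gap: 0.0355
gripper_force: 0.0
```

Run:
```python
from h import *
I=[]
for n,c in(('s7','scene'),('d7','side')):
    d=snap(c,n);C=np.array([.5772,.165,.22])
    im=cv2.imread(f'pics/{n}.png');u=proj(d,[C])[0].astype(int)
    I.append(cv2.resize(im[max(0,u[1]-50):u[1]+50,u[0]-50:u[0]+50],(400,400),interpolation=2))
cv2.imwrite('pics/c7.png',np.hstack(I))
a=cv2.imread('pics/s7.png').astype(int);e=capture('scene')['color'][:,:,::-1].astype(int);print('moving px',(abs(a-e).max(2)>25).sum())
```

```text
moving px 17
```

View pics/c7.png

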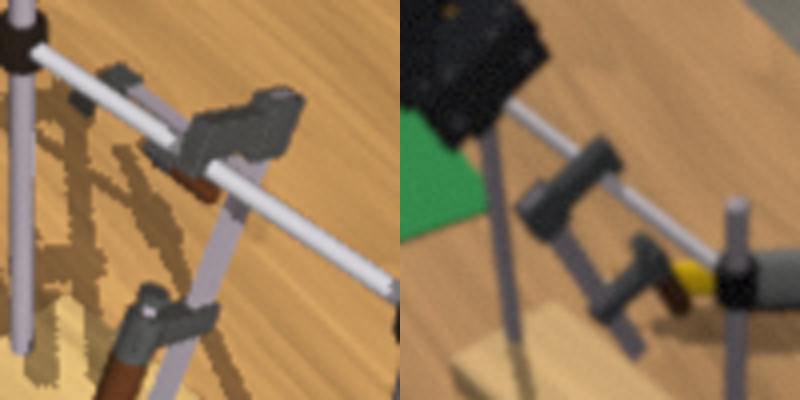

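The clamp hangs still on the rail in both views, the jaw hooked over it and the gripper clear, so I'm handing the job in.

```bash
python3 -c "
from station import *
print(close_job())"
```

```text
the job is handed in; nothing more can be done
None
```

The clamp hangs still by its top jaw near the middle of the rail, leaning at about 0.4 rad with the robot clear of it, and the job is handed in; no verdict came back.

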